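# Stop the tube shaker, unload its clips, release the stop

## Robot

A 6-joint arm with a two-finger parallel gripper is mounted at the origin on the work surface. World frame = base frame: x ahead of the robot, y to its left, z up, the work surface at z = 0. Lengths are in m, angles in rad, forces in N, time in s.
With the tool pointing down it reaches from about 0.425 to 0.95 m from the base axis. Payload 14.7 kg.
Tool frame: the origin (TCP) lies on the centre line of the jaws, within the pads' length; the fingertips stand robot.tcp_to_tips ahead of it and the grasp point (between the pads) lies 2 mm behind it (robot.tcp_to_tips is the distance from the TCP to the fingertips, in m); z points along the fingers, y is the line along which they close (so a half turn about z gives the same grasp; the last joint's range is limited). The gripper opens to 85 mm and grips with 20 to 120 N. Pads are 22 mm wide; open, the fingers measure 114 mm over their backs; the gripper's body (76 mm by 85 mm) begins 54 mm behind the grasp point. The pads swing forward as they close: fully open they stand 13 mm farther back than shut.
Start: joints at [1.235, 0.48, 1.596, -0, 1.065, -0.047], TCP at [0.185, 0.623, 0.248] pointing down, gripper open.
Joint ranges: [-2.75, 2.75], [-0.82, 2.05], [0.23, 2.67], [-1.56, 4.7], [0.09, 2.69], [-2.92, 2.92]. Speed limits (rad/s): [1.89, 1.89, 2.39, 3.01, 3.01, 3.01].

## Interface

Orientations are given as a rotation vector (axis times angle).
In Python, from bench import robot gives the robot as it stands.
- The arm moves only by the tool jog_arm, never from a script. Its argument "increments" is a list of rows, each a list of 7 numbers: the shift along the world's x, y, z in mm, then the turn, a rotation vector about the world's x, y, z in degrees, then the gripper's target within -1 to 1 (fully open at 1, half-way at 0, shut at -1). In form: [[dx, dy, dz, ax, ay, az, fingers], ...]. A call has 1 to 20 rows; each row shifts and turns the commanded pose from where the row before left it; what a row does not reach is not made up. A row lasts 1/12 s, in which the tool goes at most 41.7 mm and 7.16 degrees, less where a joint would pass 70% of its speed; a pose out of reach is approached as far as the arm can. A call with a gripper value outside its range is refused whole. The fingers move at their own pace and stop on an object; "force" is the grip in N (left out, the last holds). Time passes only in rows, so rows that do not move let the fingers close. It gives the time, the measured TCP pose, the force, the opening and the grip force at its end, in the units of the state.
- robot.get_state(): the state, without advancing time (a new reading comes with each control period).
- robot.snapshot(name): name is "side" or "top" or "wrist"; returns a dict with "color" (400x640x3 uint8, red, green, blue), "fx", "fy", "cx", "cy" (pixels), "world_from_camera" (4x4, takes a point from camera to world coordinates); the wrist camera has in their place "mount" (4x4, takes a point from camera to tool coordinates, whose origin is the TCP and whose axes are the flange's). Camera axes: x right, y down, z forward; pixel columns grow to the right and rows downward; lengths in m; the calibration is good to about 2 mm. A picture is of the moment at which its call begins: read the wrist's pose just before it. There is no depth.
- robot.finish_job(): hands the job in; it is judged then, once.
Trained networks look in the newest picture that a camera, given by its name, has taken for a name from the list of things; names that differ only in an ending like _2 or _b are one class to them, and where a whole thing is asked for, a point or a joint stands for the part that bears it (a point fixed in the world has none). Each returns a list of dicts, best first, with "confidence" (0 to 1); they miss things now and then, are a little off and sometimes report something else, mostly with a low value. They report only what shows in the picture. A call takes as long as a camera call. They do not tell look-alikes from the thing itself.
- robot.silhouettes(camera, name): "region" (400x640 bool, what is visible of it) and "location" ([column, row] in pixels, amid what is visible of it).
The state is a dict: "time": time; "qpos": joint angles; "joint_vel": joint speeds; "joint_torque": joint torques, N m; "tool_pos": TCP position; "ee_rot": TCP orientation; "contact_force": force on the tool from outside, world axes, zero at the start; "wrist_torque": the same for the moment, N m; "grip_width": finger opening in m; "grasp_force": force on a finger pad.
Only numpy, scipy, OpenCV 4.12 (cv2) and the standard library are available. Lean on these libraries where they do the work, as an engineer would, in place of code of your own. Each camera call takes 0.05 s, during which the arm holds its last target. There are 200 camera calls.

## Task

The shaking run is over. With all the tubes still in their clips, press the shaker's mushroom stop down until it latches; then pull every sample tube up out of its spring clips and lay it in the transport tray, flat on the tray's floor between the ribs, not on a rib or on another tube. Once all are in, twist the mushroom head clockwise so that it pops back up, and leave the glassware standing where it is.

Things in the scene. Friction and masses are not known exactly. Their poses are not given: they have to be found in the camera images.
- tube1: closed sample tube (None if absent): white plastic cylinder, 28 mm in diameter, 120 mm long over all, about 70 g, with a grey ribbed cap of the same diameter over its last 28 mm at +x. Origin on its axis at half length, x along the axis, any roll. Starts lying level in station 1 of the shaker, axis 100 mm above the bench, middle within 5 mm of the station's
- tube2: closed sample tube (None if absent): white plastic cylinder, 28 mm in diameter, 120 mm long over all, about 70 g, with a grey ribbed cap of the same diameter over its last 28 mm at +x. Origin on its axis at half length, x along the axis, any roll. Starts lying level in station 2 of the shaker, axis 100 mm above the bench, middle within 5 mm of the station's
- tube3: closed sample tube (None if absent): white plastic cylinder, 28 mm in diameter, 120 mm long over all, about 70 g, with a grey ribbed cap of the same diameter over its last 28 mm at +x. Origin on its axis at half length, x along the axis, any roll. Starts lying level in station 3 of the shaker, axis 100 mm above the bench, middle within 5 mm of the station's
- tube4: closed sample tube (None if absent): white plastic cylinder, 28 mm in diameter, 120 mm long over all, about 70 g, with a grey ribbed cap of the same diameter over its last 28 mm at +x. Origin on its axis at half length, x along the axis, any roll. Starts lying level in station 4 of the shaker, axis 100 mm above the bench, middle within 5 mm of the station's
- shaker: platform shaker fixed to the bench, 200 x 270 mm, black deck top at 76 mm. Origin under its centre on the bench, z up. Four stations side by side at y = -105, -35, 35, 105 mm (tube1 to tube4), each for a tube along the shaker's x axis with its axis at z = 100 mm
- clips (a point): point over the shaker's centre at tube axis height. Each station has two upward-opening C clips 14 mm wide, at x = -38 and +38 mm: sprung steel jaws reaching 25 mm either side of the tube's axis and 23 mm above it. 62 mm of tube is free between them; pull it straight up by its middle: the clips resist with 10 to 20 N in all and snap open within about 15 mm of lift
- tray: loose aluminium tray, 264 (x) x 170 (y) x 22 mm high, 0.9 kg, walls and floor 4 mm. Origin under its centre on the bench, z up. Three ribs along y (4 mm wide, 5 mm above the floor) at x = -54, 0, 54 mm part it into four lanes: for finger room lay tubes near x = -84, -27, 27, 84 mm. A tube lies in a lane along the tray's y axis, its own axis then 18 mm above the tray's origin
- stop (a joint): how far the mushroom stop is pressed: 0 up, 0.008 m fully down. It takes about 6 N, springs back if let go before some 5 mm, then snaps fully down and stays there
- stop_twist (a joint): turn of the mushroom head, clockwise from above: 0 at rest to 1.0 rad; a light spring turns it back when let go. With the stop down, turning lifts the head (about 9 mm per rad) and beyond some 0.5 rad it pops fully up of itself, if the grip lets it rise
- stop_top (a point): centre of the top face of the red round mushroom head, 42 mm in diameter and 17 mm thick, on the stop box; z up. 90 mm above the bench when up, 82 mm when down
- stop_box: grey stop box fixed to the bench, 85 x 80 mm, 55 mm high, with the mushroom stop in the middle of its top. Origin under its centre
- flask: conical glass flask, 68 mm across its foot, 108 mm high, to be left alone. Origin under its centre
- beaker: glass beaker, 70 mm across, 90 mm high, to be left alone. Origin under its centre
- reagent: amber bottle, 64 mm across, 150 mm high, to be left alone. Origin under its centre
Mind the look-alikes: they are no part of the job. What is shaped like the tube1 but black or blue is not meant.

How it is judged:
By the outcome, as a careful person would: the job done as asked, in the order asked, and still so for the second after the job is handed in, with the robot touching nothing.
Of tube1, tube2, tube3, tube4 only 3 to 4 are there at a start; the rules pass over those that are not, and their reading is None.
At some moment in a run one of tray may be knocked a few centimetres aside while the robot is not near it.
Once in a run the grip may slacken for a moment while it holds something.
It also fails if it takes over 208 s, if anything falls off the work surface, if the arm or the gripper's body presses on something with over 40 N, if the wrist force passes 120 N, or if a joint passes its speed limit or range.

## Working session

There is one attempt and no reset: what is moved stays moved. The work goes in short steps, Python scripts to look and compute and a tool call to move; the robot and the scene stay as the last step left them, time stands still between calls to the robot, and variables do not carry over. Pictures are saved under pics/ and viewed, at most 15 in all, crops included, and the job is handed in when it is done.

Besides the shell and the picture viewer there is one more tool, called after "Emit:" by a JSON object that holds its "api" and its "payload", one argument or row to a line. jog_arm: Moves the arm, as the interface text tells. Its arguments: {"type":"object","properties":{"increments":{"type":"array","items":{"type":"array","items":{"type":"number"}}},"force":{"type":"number"}},"required":["increments"]}

```bash
ls; mkdir -p pics; cat > h.py <<'E'
import numpy as np, cv2
from bench import robot
from scipy.spatial.transform import Rotation as R
def snap(n,save=None):
    st=robot.get_state(); s=robot.snapshot(n)
    if 'mount' in s:
        T=np.eye(4); T[:3,:3]=R.from_rotvec(st['ee_rot']).as_matrix(); T[:3,3]=st['tool_pos']
        s['world_from_camera']=T@s['mount']
    if save: cv2.imwrite('pics/'+save,s['color'][:,:,::-1])
    return s
def px2w(s,p,z):
    W=s['world_from_camera']; d=W[:3,:3]@np.array([(p[0]-s['cx'])/s['fx'],(p[1]-s['cy'])/s['fy'],1.])
    return W[:3,3]+d*(z-W[2,3])/d[2]
def w2px(s,P):
    q=np.linalg.inv(s['world_from_camera'])@np.r_[P,1]
    return np.array([s['fx']*q[0]/q[2]+s['cx'],s['fy']*q[1]/q[2]+s['cy']])
E
python3 - <<'E'
from h import *
st=robot.get_state(); print({k:np.round(v,3).tolist() for k,v in st.items()}, robot.tcp_to_tips)
Z=dict(tube1=.1,shaker=.076,tray=.02,stop=.08,stop_box=.055,flask=.05,beaker=.05,reagent=.08)
for c in ('top','side'):
    s=snap(c,c+'0.png'); print(c,np.round(s['world_from_camera'],2).tolist())
    for n,z in Z.items():
        for d in robot.silhouettes(c,n):
            if d['confidence']>.3: print(c,n,round(d['confidence'],2),np.round(d['location']),d['region'].sum(),np.round(px2w(s,d['location'],z),3)[:2])
E
```

```text
pics
{'time': 0.0, 'qpos': [1.235, 0.481, 1.597, 0.0, 1.065, -0.047], 'joint_vel': [0.001, 0.002, 0.001, -0.002, -0.0, -0.002], 'joint_torque': [-0.0, -95.065, -43.017, -0.0, 0.012, -0.0], 'tool_pos': [0.185, 0.623, 0.248], 'ee_rot': [-0.452, -3.109, 0.002], 'contact_force': [0.228, -0.789, -0.023], 'wrist_torque': [-0.011, 0.027, 0.005], 'grasp_force': 0.0, 'grip_width': 0.085} 0.017
top [[0.0, -0.98, 0.18, 0.28], [-1.0, 0.0, 0.01, -0.13], [-0.01, -0.18, -0.98, 1.42], [0.0, 0.0, 0.0, 1.0]]
top tube1 0.96 [207. 206.] 426 [0.52  0.216]
top tube1 0.96 [161. 201.] 396 [0.533 0.346]
top tube1 0.94 [186. 282.] 409 [0.311 0.265]
top tube1 0.92 [180. 201.] 424 [0.534 0.294]
top tube1 0.91 [229. 204.] 327 [0.524 0.156]
top tube1 0.91 [281. 272.] 374 [0.339 0.008]
top shaker 0.89 [200. 213.] 5054 [0.504 0.242]
top tray 0.97 [395. 219.] 5271 [ 0.493 -0.313]
top stop 0.7 [304. 207.] 168 [ 0.519 -0.051]
top stop_box 0.74 [305. 210.] 899 [ 0.516 -0.053]
top flask 0.9 [298. 148.] 433 [ 0.7  -0.03]
top beaker 0.59 [212. 134.] 623 [0.744 0.225]
top reagent 0.76 [494. 240.] 643 [ 0.428 -0.578]
side [[0.98, -0.14, 0.15, 0.34], [-0.2, -0.61, 0.77, -1.19], [-0.02, -0.78, -0.62, 0.96], [0.0, 0.0, 0.0, 1.0]]
side tube1 0.82 [262. 204.] 239 [ 0.348 -0.093]
side tube1 0.59 [300. 158.] 133 [0.519 0.161]
side tube1 0.53 [297. 152.] 168 [0.516 0.203]
side tube1 0.52 [300. 142.] 108 [0.537 0.276]
side tube1 0.5 [248. 164.] 198 [0.318 0.16 ]
side tube1 0.42 [294. 134.] 140 [0.528 0.348]
side shaker 0.58 [301. 166.] 1951 [0.519 0.135]
side tray 0.89 [319. 265.] 3821 [ 0.494 -0.334]
side tray 0.51 [313. 205.] 623 [ 0.531 -0.038]
side stop 0.65 [309. 193.] 117 [ 0.517 -0.042]
side stop_box 0.85 [314. 206.] 684 [ 0.525 -0.093]
side flask 0.65 [360. 195.] 359 [ 0.701 -0.056]
side beaker 0.69 [351. 152.] 369 [0.748 0.237]
side beaker 0.64 [300. 153.] 161 [0.535 0.274]
side reagent 0.72 [320. 332.] 1041 [ 0.441 -0.607]
```

View pics/top0.png

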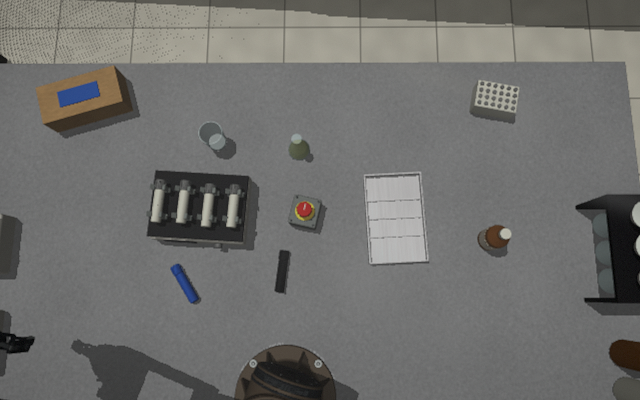

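View pics/side0.png

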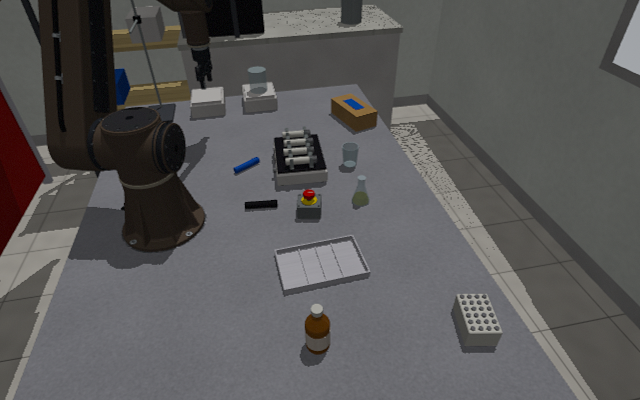

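The top view shows four white tubes in the clips at px (160,202), (182,202), (208,206) and (233,206). The look-alikes are the blue one at (186,283) and the black one at (281,272), both lying on the bench. I choose the four white ones. The stop is at (305,210) and the tray at (395,219). Next I move over the shaker for a close look.

Emit:
{"api": "jog_arm", "payload": {
  "increments": [
    [19,-27,9,0,0,0.9,0.1],
    [19,-27,9,0,0,0.9,0.1],
    [19,-27,9,0,0,0.9,0.1],
    [19,-27,9,0,0,0.9,0.1],
    [19,-27,9,0,0,0.9,0.1],
    [19,-27,9,0,0,0.9,0.1],
    [19,-27,9,0,0,0.9,0.1],
    [19,-27,9,0,0,0.9,0.1],
    [19,-27,9,0,0,0.9,0.1],
    [19,-27,9,0,0,0.9,0.1],
    [19,-27,9,0,0,0.9,0.1],
    [19,-27,9,0,0,0.9,0.1],
    [19,-27,9,0,0,0.9,0.1],
    [19,-27,9,0,0,0.9,0.1],
    [0,0,0,0,0,0,0.1],
    [0,0,0,0,0,0,0.1]
  ]
}}

```text
time: 2.23
tool_pos: [0.4521, 0.2439, 0.3748]
ee_rot: [0.113, 3.139, 0.001]
contact_force: [-0.8, -0.7, 0.5]
grip_width: 0.0468
grasp_force: 0.0
```

```bash
cat > seg.py <<'E'
from h import *
def tubes(s,z,names='tube1',cam='wrist',mn=.3):
    out=[]
    for d in robot.silhouettes(cam,names):
        if d['confidence']<mn: continue
        r=d['region'].astype(np.uint8); p=np.argwhere(r)[:,::-1].astype(np.float32)
        (c,wh,a)=cv2.minAreaRect(p); b=cv2.boxPoints((c,wh,a))
        e=sorted([(np.linalg.norm(b[i]-b[(i+1)%4]),i) for i in range(4)])
        # midpoints of short sides
        m=[(b[i]+b[(i+1)%4])/2 for _,i in e[:2]]
        A,B=[px2w(s,q,z) for q in m]; C=(A+B)/2; v=A-B
        out.append((round(d['confidence'],2),np.round(c).tolist(),np.round(C[:2],4).tolist(),round(float(np.linalg.norm(v)),3),round(float(np.degrees(np.arctan2(v[1],v[0]))%180),1)))
    return out
E
python3 - <<'E'
from seg import *
s=snap('wrist','w1.png'); st=robot.get_state(); print(st['tool_pos'],np.round(R.from_rotvec(st['ee_rot']).as_matrix(),3).tolist(),st['grip_width'])
print(np.round(s['mount'],3).tolist())
for t in tubes(s,.1): print(t)
print(tubes(s,.076,'shaker')); print(tubes(s,.055,'stop_box')); print(tubes(s,.09,'stop'))
E
```

```text
[0.4512517  0.24471765 0.37435798] [[-0.997, 0.071, 0.0], [0.071, 0.997, 0.0], [-0.0, 0.0, -1.0]] 0.046814972733461635
[[0.0, -0.962, -0.272, 0.069], [1.0, 0.0, -0.0, -0.0], [0.0, -0.272, 0.962, -0.125], [0.0, 0.0, 0.0, 1.0]]
(0.86, [244.0, 214.0], [0.5098, 0.1458], 0.101, 177.1)
(0.8, [409.0, 221.0], [0.5348, 0.3548], 0.124, 176.7)
(0.8, [346.0, 46.0], [0.3224, 0.2856], 0.102, 33.2)
(0.73, [299.0, 220.0], [0.5238, 0.2154], 0.127, 176.3)
(0.66, [148.0, 88.0], [0.3511, 0.0564], 0.102, 172.9)
(0.63, [353.0, 223.0], [0.5329, 0.2842], 0.128, 176.5)
[(0.66, [326.0, 204.0], [0.5089, 0.2518], 0.285, 85.9)]
[(0.69, [122.0, 212.0], [0.5063, -0.037], 0.106, 78.9)]
[(0.92, [102.0, 224.0], [0.5113, -0.0449], 0.05, 104.3)]
```

View pics/w1.png

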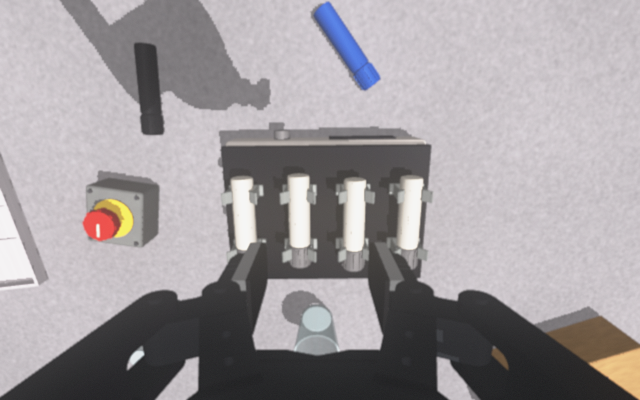

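The wrist picture shows four white tubes with grey caps at the far (+x) end, at px (244,214), (299,220), (353,223) and (409,221). The red head is at (102,224), and the blue and black tubes lie apart on the bench. Now to the stop.

Emit:
{"api": "jog_arm", "payload": {
  "increments": [
    [2,-33,-12,0,0,0,-1],
    [2,-33,-12,0,0,0,-1],
    [2,-33,-12,0,0,0,-1],
    [2,-33,-12,0,0,0,-1],
    [2,-33,-12,0,0,0,-1],
    [2,-33,-12,0,0,0,-1],
    [2,-33,-12,0,0,0,-1],
    [2,-33,-12,0,0,0,-1],
    [2,-30,-12,0,0,0,-1],
    [0,0,0,0,0,0,-1],
    [0,0,0,0,0,0,-1]
  ]
}}

```text
time: 3.4
tool_pos: [0.4687, -0.0494, 0.2655]
ee_rot: [-0.111, -3.138, -0.0]
contact_force: [0.1, 0.5, 0.8]
grip_width: 0.0001
grasp_force: 0.0
```

```bash
python3 - <<'E'
from seg import *
s=snap('wrist','w2.png'); st=robot.get_state(); print(st['tool_pos'],st['grip_width'])
print(tubes(s,.055,'stop_box')); print(tubes(s,.09,'stop')); print(tubes(s,.02,'tray'))
hsv=cv2.cvtColor(s['color'],cv2.COLOR_RGB2HSV); m=((hsv[...,0]<8)|(hsv[...,0]>172))&(hsv[...,1]>150)&(hsv[...,2]>60)
n,l,sta,cen=cv2.connectedComponentsWithStats(m.astype(np.uint8))
for i in range(1,n):
    if sta[i,4]>100:print(sta[i],cen[i],px2w(s,cen[i],.09))
E
```

```text
[ 0.46893021 -0.0485803   0.26602363] 0.00020209448373112958
[(0.69, [320.0, 211.0], [0.508, -0.0499], 0.092, 168.3)]
[(0.71, [320.0, 222.0], [0.5068, -0.0498], 0.043, 84.0), (0.54, [546.0, 200.0], [0.508, 0.165], 0.201, 6.5)]
[]
[ 298  207   43   35 1059] [319.04154863 224.44759207] [ 0.50894903 -0.05096068  0.09      ]
```

View pics/w2.png

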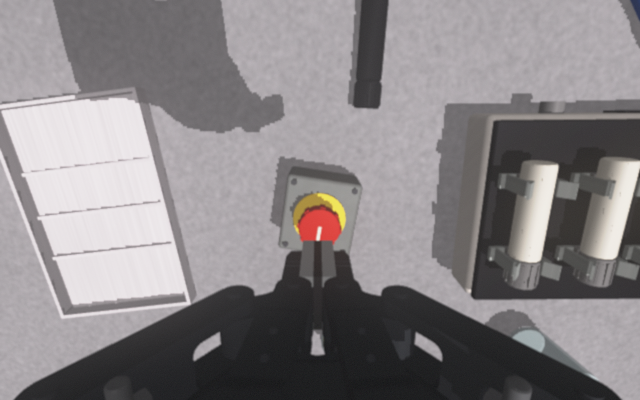

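The wrist view shows the red head at px (319,226), with the shut fingers just beyond it and the tray on the left. I press it now.

Emit:
{"api": "jog_arm", "payload": {
  "increments": [
    [15,0,-25,0,0,0,-1],
    [15,-1,-25,0,0,0,-1],
    [14,-1,-25,0,0,0,-1],
    [0,0,-30,0,0,0,-1],
    [0,0,-30,0,0,0,-1],
    [0,0,-15,0,0,0,-1],
    [0,0,-5,0,0,0,-1],
    [0,0,-4,0,0,0,-1],
    [0,0,-3,0,0,0,-1],
    [0,0,-2,0,0,0,-1],
    [0,0,-2,0,0,0,-1],
    [0,0,0,0,0,0,-1]
  ]
}}

```text
time: 4.6
tool_pos: [0.5137, -0.051, 0.1008]
ee_rot: [0.108, 3.138, -0.0]
contact_force: [0.3, -0.2, -0.4]
grip_width: 0.0
grasp_force: 0.0
```

Emit:
{"api": "jog_arm", "payload": {
  "increments": [
    [0,0,-1,0,0,0,-1],
    [0,0,-1,0,0,0,-1],
    [0,0,-1,0,0,0,-1],
    [0,0,0,0,0,0,-1]
  ]
}}

```text
time: 4.93
tool_pos: [0.5137, -0.0511, 0.0986]
ee_rot: [0.108, 3.138, -0.0]
contact_force: [-6.6, 1.0, 28.6]
grip_width: 0.0
grasp_force: 14.0
```

Emit:
{"api": "jog_arm", "payload": {
  "increments": [
    [0,0,30,0,0,0,-1],
    [0,0,40,0,0,0,-1],
    [-6,10,40,0,0,0,-1],
    [-6,20,40,0,0,0,-0.5],
    [-8,30,40,0,0,0,0],
    [-8,30,0,0,0,0,0.1],
    [-8,30,0,0,0,0,0.1],
    [-8,30,0,0,0,0,0.1],
    [-8,30,0,0,0,0,0.1],
    [-8,30,0,0,0,0,0.1],
    [-8,30,0,0,0,0,0.1],
    [0,0,0,0,0,0,0.1],
    [0,0,0,0,0,0,0.1]
  ]
}}

```text
time: 6.02
tool_pos: [0.4465, 0.1835, 0.2773]
ee_rot: [0.104, 3.14, 0.0]
contact_force: [0.2, -0.8, -0.1]
grip_width: 0.0466
grasp_force: 0.0
```

```bash
python3 - <<'E'
from seg import *
s=snap('wrist','w3.png'); st=robot.get_state(); print(st['tool_pos'],st['grip_width'])
for t in tubes(s,.1):print(t)
print(tubes(s,.076,'shaker'))
E
```

```text
[0.44680873 0.18252701 0.27720598] 0.04687634102203027
(0.96, [284.0, 256.0], [0.5229, 0.1448], 0.13, 175.9)
(0.95, [354.0, 254.0], [0.5242, 0.2149], 0.13, 176.7)
(0.93, [416.0, 37.0], [0.3289, 0.2738], 0.085, 33.4)
(0.8, [160.0, 83.0], [0.3512, 0.0534], 0.095, 173.2)
(0.71, [425.0, 244.0], [0.5171, 0.2854], 0.096, 176.8)
(0.59, [496.0, 247.0], [0.5258, 0.3547], 0.108, 176.1)
[(0.84, [396.0, 228.0], [0.5058, 0.2615], 0.291, 88.2), (0.75, [425.0, 244.0], [0.5285, 0.2929], 0.104, 175.7)]
```

View pics/w3.png

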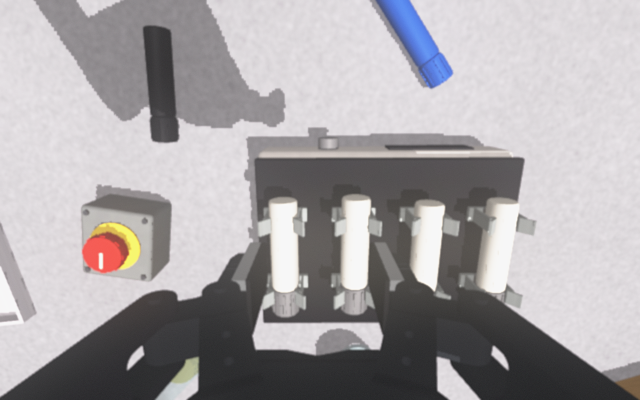

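The wrist view shows the stop head now sitting low and off its yellow ring at px (105,255). All four tubes are in their clips, tube1 with its middle at (284,257). I go down on tube1.

Emit:
{"api": "jog_arm", "payload": {
  "increments": [
    [25,-12,-10,0,0,0,0.1],
    [25,-13,-20,0,0,0,0.1],
    [25,-12,-30,0,0,0,0.1],
    [0,0,-30,0,0,0,0.1],
    [0,0,-30,0,0,0,0.1],
    [0,0,-30,0,0,0,0.1],
    [0,0,-15,0,0,0,0.1],
    [0,0,-10,0,0,0,0.1],
    [0,0,-5,0,0,0,0.1],
    [0,0,0,0,0,0,0.1],
    [0,0,0,0,0,0,-1],
    [0,0,0,0,0,0,-1],
    [0,0,0,0,0,0,-1],
    [0,0,0,0,0,0,-1]
  ],
  "force": 80
}}

```text
time: 7.33
tool_pos: [0.5228, 0.1453, 0.0985]
ee_rot: [0.108, 3.138, 0.001]
contact_force: [0.6, -3.5, 8.5]
grip_width: 0.0256
grasp_force: 78.4
```

Emit:
{"api": "jog_arm", "payload": {
  "increments": [
    [0,0,4,0,0,0,-1],
    [0,0,4,0,0,0,-1],
    [0,0,4,0,0,0,-1],
    [0,0,4,0,0,0,-1],
    [0,0,4,0,0,0,-1],
    [0,0,10,0,0,0,-1],
    [0,0,20,0,0,0,-1],
    [0,0,30,0,0,0,-1],
    [0,0,30,0,0,0,-1],
    [0,0,20,0,0,0,-1],
    [0,0,0,0,0,0,-1]
  ]
}}

```text
time: 8.25
tool_pos: [0.5243, 0.1458, 0.2324]
ee_rot: [0.108, 3.132, 0.003]
contact_force: [1.5, 0.8, -0.4]
grip_width: 0.0259
grasp_force: 79.9
```

```bash
python3 - <<'E'
from seg import *
s=snap('wrist','w4.png'); st=robot.get_state(); print(st['tool_pos'],st['grip_width'],st['grasp_force'])
E
```

```text
[0.52344385 0.14557825 0.23024254] 0.02551673657423023 79.88474249839783
```

View pics/w4.png

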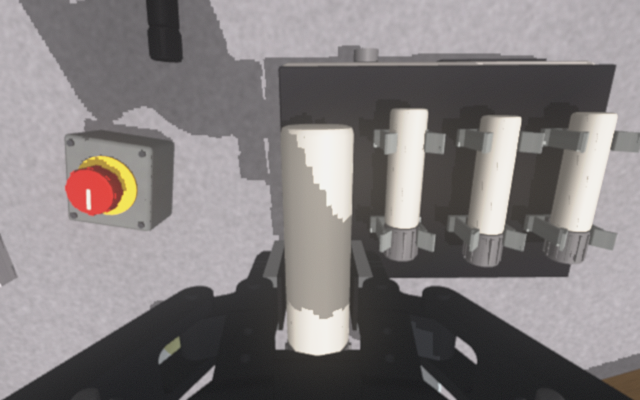

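Tube1 is out and straight in the jaws (px 318,240). The other three are still in their clips. Next I carry it to a pose from which the tray shows.

Emit:
{"api": "jog_arm", "payload": {
  "increments": [
    [-9,-31,11,0,0,0,-1],
    [-9,-31,11,0,0,0,-1],
    [-9,-31,11,0,0,0,-1],
    [-9,-31,11,0,0,0,-1],
    [-9,-31,11,0,0,0,-1],
    [-9,-31,11,0,0,0,-1],
    [-9,-31,11,0,0,0,-1],
    [-9,-31,11,0,0,0,-1],
    [-9,-31,11,0,0,0,-1],
    [-9,-31,11,0,0,0,-1],
    [0,0,0,0,0,0,-1],
    [0,0,0,0,0,0,-1]
  ]
}}

```text
time: 9.3
tool_pos: [0.4315, -0.1661, 0.3372]
ee_rot: [0.113, 3.139, -0.0]
contact_force: [-0.3, -0.1, -1.2]
grip_width: 0.0263
grasp_force: 58.4
```

```bash
cat >> seg.py <<'E'
def tray(s,cam='wrist'):
    for d in robot.silhouettes(cam,'tray')[:1]:
        r=d['region'].astype(np.uint8); cs,_=cv2.findContours(r,cv2.RETR_EXTERNAL,cv2.CHAIN_APPROX_NONE)
        h=np.vstack(cs)[:,0]
        P=np.array([px2w(s,p,.022)[:2] for p in h]).astype(np.float32)
        (c,wh,a)=cv2.minAreaRect(P); b=cv2.boxPoints((c,wh,a))
        e=[b[(i+1)%4]-b[i] for i in range(4)]; v=max(e[:2],key=np.linalg.norm); v=v*np.sign(v[0]); ang=np.arctan2(v[1],v[0])
        ux=np.array([np.cos(ang),np.sin(ang)])
        print('tray',round(d['confidence'],2),np.round(c,4),np.round(wh,3),'ang',round(np.degrees(ang),2))
        for x in (-.084,-.027,.027,.084): print('  lane',x,np.round(np.array(c)+x*ux,4))
        return np.array(c),ang
E
python3 - <<'E'
from seg import *
s=snap('wrist','w5.png'); st=robot.get_state(); print(st['tool_pos'],st['ee_rot'],st['qpos'],st['grip_width'])
tray(s); s=snap('top'); tray(s,'top')
E
```

```text
[ 0.43153608 -0.16497965  0.33671936] [-1.11087439e-01 -3.13910476e+00 -7.87804581e-04] [-4.30995142e-01  1.21675071e-01  1.88849177e+00  2.88725502e-04
  1.13210157e+00 -1.93116721e+00] 0.025934338427919697
tray 0.93 [ 0.4961 -0.3125] [0.256 0.175] ang 3.04
  lane -0.084 [ 0.4122 -0.3169]
  lane -0.027 [ 0.4692 -0.3139]
  lane 0.027 [ 0.5231 -0.311 ]
  lane 0.084 [ 0.58  -0.308]
tray 0.89 [ 0.5006 -0.314 ] [0.267 0.174] ang 2.71
  lane -0.084 [ 0.4167 -0.318 ]
  lane -0.027 [ 0.4737 -0.3153]
  lane 0.027 [ 0.5276 -0.3128]
  lane 0.084 [ 0.5845 -0.3101]
```

View pics/w5.png

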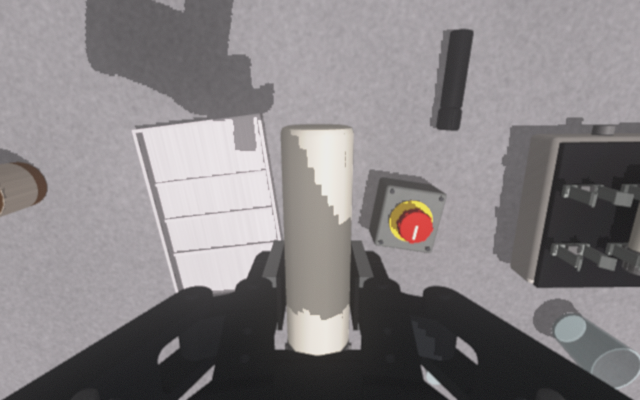

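The wrist view shows the tray at px (135–280, 115–290) with its lanes empty and the head still down. Tray centre is (0.500,-0.3135), turned 2.9°. I turn the tool -83° and go to lane 1.

Emit:
{"api": "jog_arm", "payload": {
  "increments": [
    [-1.5,-11.8,-10,0,0,-6.4,-1],
    [-1.5,-11.8,-14,0,0,-6.4,-1],
    [-1.5,-11.8,-14,0,0,-6.4,-1],
    [-1.5,-11.8,-14,0,0,-6.4,-1],
    [-1.5,-11.8,-14,0,0,-6.4,-1],
    [-1.5,-11.8,-14,0,0,-6.4,-1],
    [-1.5,-11.8,-14,0,0,-6.4,-1],
    [-1.5,-11.8,-14,0,0,-6.4,-1],
    [-1.5,-11.8,-14,0,0,-6.4,-1],
    [-1.5,-11.8,-14,0,0,-6.4,-1],
    [-1.5,-11.8,-14,0,0,-6.4,-1],
    [-1.5,-11.8,-14,0,0,-6.4,-1],
    [-1.5,-11.8,-14,0,0,-6.4,-1],
    [0,0,-30,0,0,0,-1],
    [0,0,-30,0,0,0,-1],
    [0,0,0,0,0,0,-1]
  ]
}}

```text
time: 10.83
tool_pos: [0.4107, -0.3154, 0.0946]
ee_rot: [-2.159, -2.272, 0.0]
contact_force: [-2.5, 2.1, -1.8]
grip_width: 0.0258
grasp_force: 79.0
```

```bash
python3 - <<'E'
from seg import *
s=snap('side'); d=robot.silhouettes('side','tray')[0]; print(d['confidence'],d['location']); tray(s,'side')
s=snap('wrist'); print(robot.get_state()['tool_pos']); tray(s)
E
```

```text
0.96 [323.7, 267.0]
tray 0.96 [ 0.5022 -0.325 ] [0.266 0.187] ang 3.01
  lane -0.084 [ 0.4184 -0.3294]
  lane -0.027 [ 0.4753 -0.3264]
  lane 0.027 [ 0.5292 -0.3235]
  lane 0.084 [ 0.5861 -0.3206]
[ 0.4133373  -0.31809989  0.10041279]
tray 0.71 [ 0.5016 -0.3145] [0.264 0.17 ] ang 2.96
  lane -0.084 [ 0.4177 -0.3188]
  lane -0.027 [ 0.4746 -0.3159]
  lane 0.027 [ 0.5286 -0.3131]
  lane 0.084 [ 0.5855 -0.3101]
```

Emit:
{"api": "jog_arm", "payload": {
  "increments": [
    [1,-2,-25,0,0,0,-1],
    [0,0,-20,0,0,0,-1],
    [0,0,-12,0,0,0,-1],
    [0,0,-8,0,0,0,-1],
    [0,0,-5,0,0,0,-1],
    [0,0,0,0,0,0,-1]
  ]
}}

```text
time: 11.58
tool_pos: [0.4137, -0.3202, 0.0293]
ee_rot: [2.165, 2.276, 0.0]
contact_force: [-0.6, 0.5, -1.2]
grip_width: 0.0258
grasp_force: 79.0
```

Emit:
{"api": "jog_arm", "payload": {
  "increments": [
    [0,0,-3,0,0,0,-1],
    [0,0,-2,0,0,0,-1],
    [0,0,-2,0,0,0,-1],
    [0,0,0,0,0,0,-1]
  ]
}}

```text
time: 11.92
tool_pos: [0.4136, -0.3202, 0.0222]
ee_rot: [2.165, 2.276, -0.0]
contact_force: [0.5, 1.5, -1.4]
grip_width: 0.0256
grasp_force: 79.0
```

Emit:
{"api": "jog_arm", "payload": {
  "increments": [
    [0,0,-2,0,0,0,-1],
    [0,0,0,0,0,0,-0.4],
    [0,0,0,0,0,0,-0.22],
    [0,0,0,0,0,0,-0.22],
    [0,0,0,0,0,0,-0.22],
    [0,0,10,0,0,0,-0.1],
    [0,0,15,0,0,0,-0.1],
    [0,0,20,0,0,0,0.1],
    [0,0,40,0,0,0,0.1],
    [0,0,40,0,0,0,0.1],
    [0,0,0,0,0,0,0.1]
  ]
}}

```text
time: 12.83
tool_pos: [0.4159, -0.3222, 0.152]
ee_rot: [2.159, 2.27, 0.001]
contact_force: [2.6, -1.7, 1.4]
grip_width: 0.0468
grasp_force: 0.0
```

```bash
python3 - <<'E'
from seg import *
s=snap('wrist','w6.png'); print(robot.get_state()['tool_pos']); tray(s)
for t in tubes(s,.018): print(t)
E
```

```text
[ 0.41524703 -0.32163301  0.14939822]
tray 0.66 [ 0.502  -0.3141] [0.264 0.171] ang 2.71
  lane -0.084 [ 0.4181 -0.318 ]
  lane -0.027 [ 0.475  -0.3153]
  lane 0.027 [ 0.5289 -0.3128]
  lane 0.084 [ 0.5859 -0.3101]
(0.56, [314.0, 186.0], [0.4137, -0.3205], 0.126, 93.7)
```

View pics/w6.png

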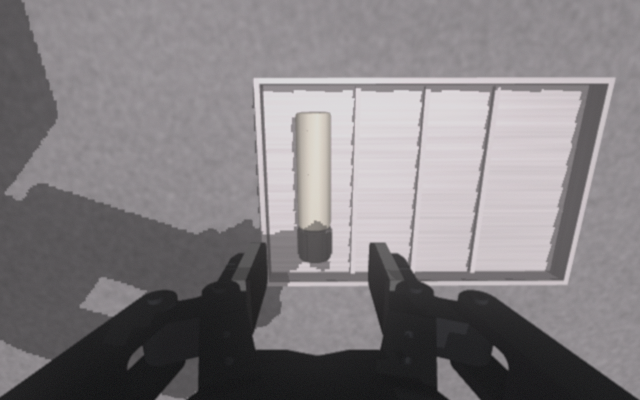

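The picture shows tube1 lying flat in lane 1 at px (314,186). Now tube2.

Emit:
{"api": "jog_arm", "payload": {
  "increments": [
    [7,33.5,30,0,0,5.2,0.1],
    [7,33.5,30,0,0,5.2,0.1],
    [7,33.5,30,0,0,5.2,0.1],
    [7,33.5,0,0,0,5.2,0.1],
    [7,33.5,0,0,0,5.2,0.1],
    [7,33.5,0,0,0,5.2,0.1],
    [7,33.5,0,0,0,5.2,0.1],
    [7,33.5,0,0,0,5.2,0.1],
    [7,33.5,0,0,0,5.2,0.1],
    [7,33.5,0,0,0,5.2,0.1],
    [7,33.5,0,0,0,5.2,0.1],
    [7,33.5,0,0,0,5.2,0.1],
    [7,33.5,0,0,0,5.2,0.1],
    [7,33.5,0,0,0,5.2,0.1],
    [7,33.5,-20,0,0,5.2,0.1],
    [7,33.5,-30,0,0,5.2,0.1],
    [0,0,0,0,0,0,0.1],
    [0,0,0,0,0,0,0.1]
  ]
}}

```text
time: 14.48
tool_pos: [0.5213, 0.2054, 0.1771]
ee_rot: [-0.104, -3.135, 0.003]
contact_force: [-1.1, -1.3, 0.1]
grip_width: 0.0471
grasp_force: 0.0
```

Emit:
{"api": "jog_arm", "payload": {
  "increments": [
    [5,10,0,0,0,0,0.1],
    [0,0,-30,0,0,0,0.1],
    [0,0,-20,0,0,0,0.1],
    [0,0,-14,0,0,0,0.1],
    [0,0,-5,0,0,0,0.1],
    [0,0,0,0,0,0,0.1],
    [0,0,0,0,0,0,-1],
    [0,0,0,0,0,0,-1],
    [0,0,0,0,0,0,-1],
    [0,0,0,0,0,0,-1]
  ]
}}

```text
time: 15.32
tool_pos: [0.529, 0.2146, 0.1126]
ee_rot: [0.109, 3.138, 0.001]
contact_force: [-0.9, -1.1, 7.3]
grip_width: 0.0249
grasp_force: 78.5
```

Emit:
{"api": "jog_arm", "payload": {
  "increments": [
    [0,0,0,0,0,0,0.1],
    [0,0,0,0,0,0,0.1],
    [0,0,0,0,0,0,0.1],
    [0,0,-5,0,0,0,0.1],
    [0,0,0,0,0,0,0.1],
    [0,0,0,0,0,0,-1],
    [0,0,0,0,0,0,-1],
    [0,0,0,0,0,0,-1],
    [0,0,0,0,0,0,-1],
    [0,0,0,0,0,0,-1]
  ]
}}

```text
time: 16.15
tool_pos: [0.5281, 0.2145, 0.1062]
ee_rot: [-0.108, -3.14, 0.0]
contact_force: [-1.9, -0.7, 4.0]
grip_width: 0.0255
grasp_force: 78.4
```

Lift and carry straight to above lane 2.

Emit:
{"api": "jog_arm", "payload": {
  "increments": [
    [0,0,4,0,0,0,-1],
    [0,0,4,0,0,0,-1],
    [0,0,4,0,0,0,-1],
    [0,0,4,0,0,0,-1],
    [0,0,4,0,0,0,-1],
    [0,0,10,0,0,0,-1],
    [0,0,20,0,0,0,-1],
    [0,0,30,0,0,0,-1],
    [0,0,30,0,0,0,-1],
    [0,0,20,0,0,0,-1],
    [0,0,0,0,0,0,-1],
    [0,0,0,0,0,0,-1]
  ]
}}

```text
time: 17.15
tool_pos: [0.529, 0.2147, 0.2382]
ee_rot: [0.108, 3.136, 0.002]
contact_force: [0.1, -0.8, -0.8]
grip_width: 0.0255
grasp_force: 79.9
```

Emit:
{"api": "jog_arm", "payload": {
  "increments": [
    [-3.4,-33.2,0,0,0,-5.2,-1],
    [-3.4,-33.2,0,0,0,-5.2,-1],
    [-3.4,-33.2,0,0,0,-5.2,-1],
    [-3.4,-33.2,0,0,0,-5.2,-1],
    [-3.4,-33.2,0,0,0,-5.2,-1],
    [-3.4,-33.2,0,0,0,-5.2,-1],
    [-3.4,-33.2,0,0,0,-5.2,-1],
    [-3.4,-33.2,0,0,0,-5.2,-1],
    [-3.4,-33.2,0,0,0,-5.2,-1],
    [-3.4,-33.2,0,0,0,-5.2,-1],
    [-3.4,-33.2,0,0,0,-5.2,-1],
    [-3.4,-33.2,0,0,0,-5.2,-1],
    [-3.4,-33.2,-10,0,0,-5.2,-1],
    [-3.4,-33.2,-20,0,0,-5.2,-1],
    [-3.4,-33.2,-30,0,0,-5.2,-1],
    [-3.4,-33.2,-30,0,0,-5.2,-1],
    [0,0,0,0,0,0,-1],
    [0,0,0,0,0,0,-1]
  ]
}}

```text
time: 18.65
tool_pos: [0.4724, -0.3125, 0.148]
ee_rot: [-2.165, -2.27, 0.001]
contact_force: [-0.1, 0.3, -1.3]
grip_width: 0.0257
grasp_force: 80.3
```

```bash
python3 - <<'E'
from seg import *
s=snap('wrist','w7.png'); st=robot.get_state();print(st['tool_pos'],st['ee_rot'],st['grip_width']); tray(s)
for t in tubes(s,.018): print(t)
s=snap('top'); tray(s,'top')
E
```

```text
[ 0.47325006 -0.31177673  0.14927342] [-2.16410315e+00 -2.27364466e+00  4.12921174e-04] 0.02528283518113628
tray 0.64 [ 0.5018 -0.3142] [0.265 0.171] ang 2.72
  lane -0.084 [ 0.4179 -0.3182]
  lane -0.027 [ 0.4748 -0.3155]
  lane 0.027 [ 0.5287 -0.313 ]
  lane 0.084 [ 0.5857 -0.3102]
(0.95, [318.0, 234.0], [0.4742, -0.3561], 0.214, 92.7)
(0.9, [244.0, 198.0], [0.4138, -0.3209], 0.125, 93.0)
tray 0.86 [ 0.5824 -0.2616] [0.094 0.077] ang 5.08
  lane -0.084 [ 0.4987 -0.269 ]
  lane -0.027 [ 0.5555 -0.264 ]
  lane 0.027 [ 0.6092 -0.2592]
  lane 0.084 [ 0.666  -0.2541]
```

View pics/w7.png

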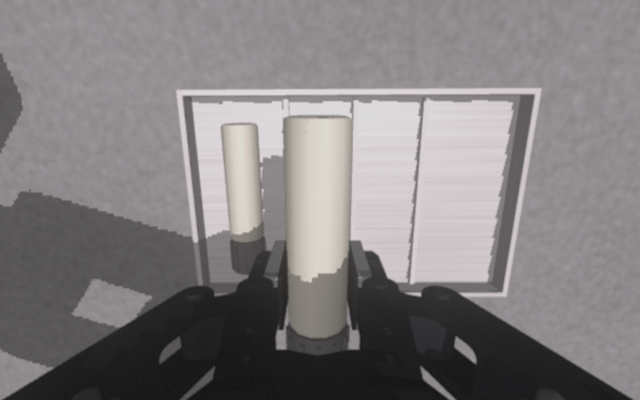

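Tube2 is held level over lane 2 at px (318,230). Tube1 is at (244,198) and the tray has not moved. Lowering.

Emit:
{"api": "jog_arm", "payload": {
  "increments": [
    [2,-3,-30,0,0,0,-1],
    [0,0,-30,0,0,0,-1],
    [0,0,-25,0,0,0,-1],
    [0,0,-20,0,0,0,-1],
    [0,0,-8,0,0,0,-1],
    [0,0,-4,0,0,0,-1],
    [0,0,-3,0,0,0,-1],
    [0,0,0,0,0,0,-1]
  ]
}}

```text
time: 19.57
tool_pos: [0.4768, -0.3151, 0.0311]
ee_rot: [2.164, 2.276, 0.0]
contact_force: [0.0, -0.2, 0.2]
grip_width: 0.0256
grasp_force: 80.3
```

Emit:
{"api": "jog_arm", "payload": {
  "increments": [
    [-1,0,-3,0,0,0,-1],
    [0,0,-2,0,0,0,-1],
    [0,0,-1,0,0,0,-1],
    [0,0,0,0,0,0,-1]
  ]
}}

```text
time: 19.9
tool_pos: [0.4753, -0.315, 0.0246]
ee_rot: [2.165, 2.276, 0.0]
contact_force: [-0.5, 1.2, -0.3]
grip_width: 0.0253
grasp_force: 80.3
```

Emit:
{"api": "jog_arm", "payload": {
  "increments": [
    [0,0,-1,0,0,0,-1],
    [0,0,0,0,0,0,-0.4],
    [0,0,0,0,0,0,-0.22],
    [0,0,0,0,0,0,-0.22],
    [0,0,0,0,0,0,-0.22],
    [0,0,10,0,0,0,-0.15],
    [0,0,15,0,0,0,-0.1],
    [0,0,20,0,0,0,0.1],
    [0,0,40,0,0,0,0.1],
    [0,0,40,0,0,0,0.1],
    [0,0,0,0,0,0,0.1]
  ]
}}

```text
time: 20.82
tool_pos: [0.478, -0.3169, 0.1557]
ee_rot: [2.159, 2.27, 0.002]
contact_force: [3.0, -1.4, 1.4]
grip_width: 0.0469
grasp_force: 0.0
```

```bash
python3 - <<'E'
from seg import *
s=snap('wrist','w8.png'); st=robot.get_state();print(st['tool_pos'],st['ee_rot'],st['grip_width']); tray(s)
for t in tubes(s,.018): print(t)
E
```

```text
[ 0.47715968 -0.31635349  0.15294004] [2.16058565e+00 2.27093250e+00 1.38485213e-03] 0.047307771185271644
tray 0.79 [ 0.5017 -0.3146] [0.264 0.169] ang 2.91
  lane -0.084 [ 0.4178 -0.3189]
  lane -0.027 [ 0.4748 -0.316 ]
  lane 0.027 [ 0.5287 -0.3132]
  lane 0.084 [ 0.5856 -0.3103]
(0.93, [237.0, 185.0], [0.4138, -0.3182], 0.122, 93.6)
(0.78, [313.0, 181.0], [0.4751, -0.3118], 0.125, 92.7)
```

Emit:
{"api": "jog_arm", "payload": {
  "increments": [
    [3,33.4,30,0,0,4.62,0.1],
    [3,33.4,30,0,0,4.62,0.1],
    [3,33.4,30,0,0,4.62,0.1],
    [3,33.4,0,0,0,4.62,0.1],
    [3,33.4,0,0,0,4.62,0.1],
    [3,33.4,0,0,0,4.62,0.1],
    [3,33.4,0,0,0,4.62,0.1],
    [3,33.4,0,0,0,4.62,0.1],
    [3,33.4,0,0,0,4.62,0.1],
    [3,33.4,0,0,0,4.62,0.1],
    [3,33.4,0,0,0,4.62,0.1],
    [3,33.4,0,0,0,4.62,0.1],
    [3,33.4,0,0,0,4.62,0.1],
    [3,33.4,0,0,0,4.62,0.1],
    [3,33.4,0,0,0,4.62,0.1],
    [3,33.4,0,0,0,4.62,0.1],
    [3,33.4,-20,0,0,4.62,0.1],
    [3,33.4,-30,0,0,4.62,0.1],
    [0,0,0,0,0,0,0.1],
    [0,0,0,0,0,0,0.1]
  ]
}}

```text
time: 22.63
tool_pos: [0.5264, 0.2771, 0.1809]
ee_rot: [-0.105, -3.135, 0.004]
contact_force: [-0.2, 0.1, 0.6]
grip_width: 0.047
grasp_force: 0.0
```

Emit:
{"api": "jog_arm", "payload": {
  "increments": [
    [4,7,0,0,0,0,0.1],
    [0,0,-30,0,0,0,0.1],
    [0,0,-25,0,0,0,0.1],
    [0,0,-15,0,0,0,0.1],
    [0,0,-6,0,0,0,0.1],
    [0,0,0,0,0,0,0.1],
    [0,0,0,0,0,0,0.1]
  ]
}}

```text
time: 23.22
tool_pos: [0.533, 0.2831, 0.1088]
ee_rot: [0.111, 3.139, 0.001]
contact_force: [0.2, -0.2, 0.3]
grip_width: 0.0468
grasp_force: 0.0
```

Emit:
{"api": "jog_arm", "payload": {
  "increments": [
    [0,1,-3,0,0,0,0.1],
    [0,0,0,0,0,0,-1],
    [0,0,0,0,0,0,-1],
    [0,0,0,0,0,0,-1],
    [0,0,0,0,0,0,-1],
    [0,0,4,0,0,0,-1],
    [0,0,4,0,0,0,-1],
    [0,0,4,0,0,0,-1],
    [0,0,4,0,0,0,-1],
    [0,0,4,0,0,0,-1],
    [0,0,10,0,0,0,-1],
    [0,0,20,0,0,0,-1],
    [0,0,30,0,0,0,-1],
    [0,0,30,0,0,0,-1],
    [0,0,20,0,0,0,-1],
    [0,0,0,0,0,0,-1],
    [0,0,0,0,0,0,-1]
  ]
}}

```text
time: 24.63
tool_pos: [0.5331, 0.2846, 0.2371]
ee_rot: [0.109, 3.136, 0.002]
contact_force: [-0.4, 0.0, -2.2]
grip_width: 0.0252
grasp_force: 80.3
```

Emit:
{"api": "jog_arm", "payload": {
  "increments": [
    [-0.2,-33.2,0,0,0,-4.62,-1],
    [-0.2,-33.2,0,0,0,-4.62,-1],
    [-0.2,-33.2,0,0,0,-4.62,-1],
    [-0.2,-33.2,0,0,0,-4.62,-1],
    [-0.2,-33.2,0,0,0,-4.62,-1],
    [-0.2,-33.2,0,0,0,-4.62,-1],
    [-0.2,-33.2,0,0,0,-4.62,-1],
    [-0.2,-33.2,0,0,0,-4.62,-1],
    [-0.2,-33.2,0,0,0,-4.62,-1],
    [-0.2,-33.2,0,0,0,-4.62,-1],
    [-0.2,-33.2,0,0,0,-4.62,-1],
    [-0.2,-33.2,0,0,0,-4.62,-1],
    [-0.2,-33.2,0,0,0,-4.62,-1],
    [-0.2,-33.2,0,0,0,-4.62,-1],
    [-0.2,-33.2,-10,0,0,-4.62,-1],
    [-0.2,-33.2,-20,0,0,-4.62,-1],
    [-0.2,-33.2,-30,0,0,-4.62,-1],
    [-0.2,-33.2,-30,0,0,-4.62,-1],
    [0,0,0,0,0,0,-1],
    [0,0,0,0,0,0,-1]
  ]
}}

```text
time: 26.3
tool_pos: [0.527, -0.3093, 0.1464]
ee_rot: [-2.165, -2.27, 0.001]
contact_force: [-0.4, 1.9, 0.3]
grip_width: 0.0257
grasp_force: 80.3
```

```bash
python3 - <<'E'
from seg import *
s=snap('wrist','w9.png'); st=robot.get_state();print(st['tool_pos'],st['ee_rot'],st['grip_width']); tray(s)
for t in tubes(s,.018): print(t)
E
```

```text
[ 0.52776614 -0.30854758  0.1478628 ] [-2.16417002e+00 -2.27351674e+00  6.43536684e-04] 0.025362156107229115
tray 0.94 [ 0.5022 -0.3139] [0.264 0.17 ] ang 3.19
  lane -0.084 [ 0.4183 -0.3185]
  lane -0.027 [ 0.4752 -0.3154]
  lane 0.027 [ 0.5291 -0.3124]
  lane 0.084 [ 0.586  -0.3092]
(0.78, [317.0, 240.0], [0.5285, -0.3565], 0.202, 92.7)
(0.64, [176.0, 198.0], [0.4141, -0.3205], 0.127, 94.0)
```

View pics/w9.png

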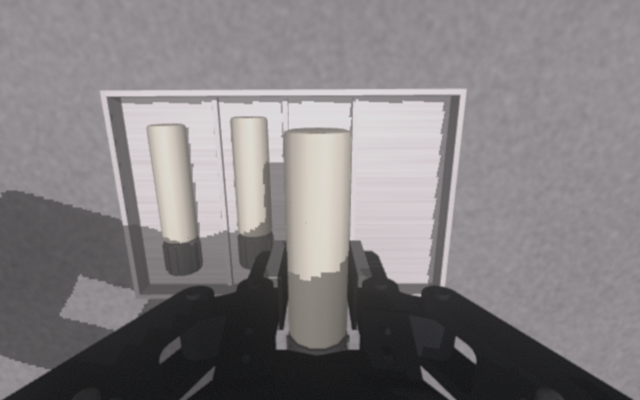

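Tube1 is at px (176,198), tube2 at (252,190), and tube3 is held over lane 3 at (318,240). Lowering.

Emit:
{"api": "jog_arm", "payload": {
  "increments": [
    [1,-4,-30,0,0,0,-1],
    [0,0,-30,0,0,0,-1],
    [0,0,-25,0,0,0,-1],
    [0,0,-20,0,0,0,-1],
    [0,0,-8,0,0,0,-1],
    [0,0,-4,0,0,0,-1],
    [0,0,-3,0,0,0,-1],
    [0,0,-2,0,0,0,-1],
    [0,0,0,0,0,0,-1],
    [0,0,0,0,0,0,-1]
  ]
}}

```text
time: 27.28
tool_pos: [0.5302, -0.3129, 0.0281]
ee_rot: [2.164, 2.275, 0.0]
contact_force: [-0.2, -0.8, -1.2]
grip_width: 0.0255
grasp_force: 80.3
```

Emit:
{"api": "jog_arm", "payload": {
  "increments": [
    [-0.5,0,-2,0,0,0,-1],
    [0,0,-2,0,0,0,-1],
    [0,0,0,0,0,0,-1],
    [0,0,0,0,0,0,-0.4],
    [0,0,0,0,0,0,-0.22],
    [0,0,0,0,0,0,-0.22],
    [0,0,0,0,0,0,-0.22],
    [0,0,10,0,0,0,-0.15],
    [0,0,15,0,0,0,-0.1],
    [0,0,20,0,0,0,0.1],
    [0,0,40,0,0,0,0.1],
    [0,0,40,0,0,0,0.1],
    [0,0,0,0,0,0,0.1]
  ]
}}

```text
time: 28.37
tool_pos: [0.5323, -0.3146, 0.1558]
ee_rot: [2.159, 2.269, 0.003]
contact_force: [1.7, -1.5, 0.9]
grip_width: 0.0467
grasp_force: 0.0
```

```bash
python3 - <<'E'
from seg import *
s=snap('wrist','w10.png'); st=robot.get_state();print(st['tool_pos'],st['ee_rot'],st['grip_width']); tray(s)
for t in tubes(s,.018): print(t)
E
```

```text
[ 0.53134927 -0.31405298  0.15293583] [2.16046591e+00 2.27080316e+00 2.02035183e-03] 0.046820175535151075
tray 0.67 [ 0.5021 -0.3145] [0.265 0.171] ang 2.91
  lane -0.084 [ 0.4182 -0.3188]
  lane -0.027 [ 0.4751 -0.3159]
  lane 0.027 [ 0.5291 -0.3131]
  lane 0.084 [ 0.586  -0.3102]
(0.77, [313.0, 188.0], [0.5298, -0.3152], 0.125, 93.2)
(0.64, [170.0, 187.0], [0.4136, -0.3198], 0.127, 93.9)
(0.64, [246.0, 179.0], [0.4752, -0.31], 0.121, 92.8)
```

Emit:
{"api": "jog_arm", "payload": {
  "increments": [
    [0,35,30,0,0,4.38,0.1],
    [0,35,30,0,0,4.38,0.1],
    [0,35,30,0,0,4.38,0.1],
    [0,35,0,0,0,4.38,0.1],
    [0,35,0,0,0,4.38,0.1],
    [0,35,0,0,0,4.38,0.1],
    [0,35,0,0,0,4.38,0.1],
    [0,35,0,0,0,4.38,0.1],
    [0,35,0,0,0,4.38,0.1],
    [0,35,0,0,0,4.38,0.1],
    [0,35,0,0,0,4.38,0.1],
    [0,35,0,0,0,4.38,0.1],
    [0,35,0,0,0,4.38,0.1],
    [0,35,0,0,0,4.38,0.1],
    [0,35,0,0,0,4.38,0.1],
    [0,35,0,0,0,4.38,0.1],
    [0,35,0,0,0,4.38,0.1],
    [0,35,-20,0,0,4.38,0.1],
    [0,35,-30,0,0,4.38,0.1],
    [0,0,0,0,0,0,0.1]
  ]
}}

```text
time: 30.18
tool_pos: [0.5263, 0.3425, 0.1763]
ee_rot: [-0.095, -3.134, 0.004]
contact_force: [-2.7, -0.9, -0.9]
grip_width: 0.047
grasp_force: 0.0
```

Emit:
{"api": "jog_arm", "payload": {
  "increments": [
    [0,0,0,0,0,0,0.1]
  ]
}}

```text
time: 30.27
tool_pos: [0.5272, 0.3395, 0.1791]
ee_rot: [-0.104, -3.135, 0.005]
contact_force: [-0.3, -0.4, 0.6]
grip_width: 0.0468
grasp_force: 0.0
```

Emit:
{"api": "jog_arm", "payload": {
  "increments": [
    [8,14,0,0,0,0,0.1],
    [0,0,-25,0,0,0,0.1],
    [0,0,0,0,0,0,0.1],
    [0,0,0,0,0,0,0.1]
  ]
}}

```text
time: 30.6
tool_pos: [0.5364, 0.3513, 0.1565]
ee_rot: [-0.11, -3.137, 0.003]
contact_force: [-0.4, -0.1, 0.6]
grip_width: 0.047
grasp_force: 0.0
```

```bash
python3 - <<'E'
from seg import *
s=snap('wrist','w11.png'); st=robot.get_state();print(st['tool_pos'],st['ee_rot'],st['grip_width'])
for t in tubes(s,.1): print(t)
E
```

```text
[0.53694113 0.35168677 0.15743896] [-1.09646224e-01 -3.13836255e+00  1.57786947e-03] 0.04705716277728501
(0.92, [324.0, 224.0], [0.5388, 0.3542], 0.129, 176.3)
(0.62, [188.0, 384.0], [0.6418, 0.2556], 0.038, 146.3)
```

View pics/w11.png

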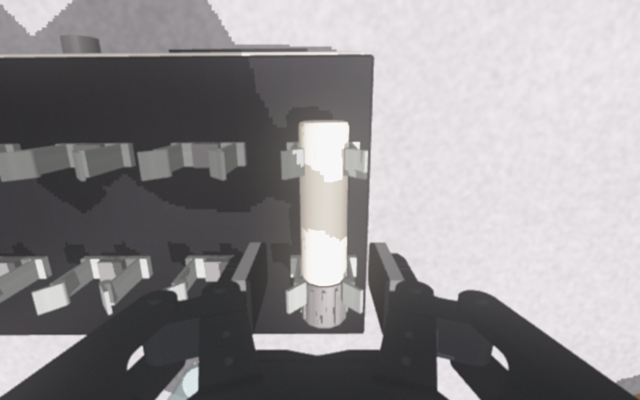

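Tube4 is between the open fingers at px (324,224). The other stations are empty and their clips look intact.

Emit:
{"api": "jog_arm", "payload": {
  "increments": [
    [0,2.5,-20,0,0,0,0.1],
    [0,0,-20,0,0,0,0.1],
    [0,0,-8,0,0,0,0.1],
    [0,0,-3.5,0,0,0,0.1],
    [0,0,0,0,0,0,0.1],
    [0,0,0,0,0,0,0.1],
    [0,0,0,0,0,0,-1],
    [0,0,0,0,0,0,-1],
    [0,0,0,0,0,0,-1],
    [0,0,0,0,0,0,-1]
  ]
}}

```text
time: 31.53
tool_pos: [0.5378, 0.3558, 0.1072]
ee_rot: [0.108, 3.138, 0.002]
contact_force: [-1.9, -0.3, 7.5]
grip_width: 0.0253
grasp_force: 78.1
```

Emit:
{"api": "jog_arm", "payload": {
  "increments": [
    [0,0,4,0,0,0,-1],
    [0,0,4,0,0,0,-1],
    [0,0,4,0,0,0,-1],
    [0,0,4,0,0,0,-1],
    [0,0,4,0,0,0,-1],
    [0,0,10,0,0,0,-1],
    [0,0,20,0,0,0,-1],
    [0,0,30,0,0,0,-1],
    [0,0,30,0,0,0,-1],
    [0,0,20,0,0,0,-1],
    [0,0,0,0,0,0,-1],
    [0,0,0,0,0,0,-1]
  ]
}}

```text
time: 32.53
tool_pos: [0.5382, 0.3561, 0.2383]
ee_rot: [0.107, 3.136, 0.004]
contact_force: [-0.4, -0.4, -1.4]
grip_width: 0.0253
grasp_force: 80.2
```

Emit:
{"api": "jog_arm", "payload": {
  "increments": [
    [2.5,-35,0,0,0,-4.38,-1],
    [2.5,-35,0,0,0,-4.38,-1],
    [2.5,-35,0,0,0,-4.38,-1],
    [2.5,-35,0,0,0,-4.38,-1],
    [2.5,-35,0,0,0,-4.38,-1],
    [2.5,-35,0,0,0,-4.38,-1],
    [2.5,-35,0,0,0,-4.38,-1],
    [2.5,-35,0,0,0,-4.38,-1],
    [2.5,-35,0,0,0,-4.38,-1],
    [2.5,-35,0,0,0,-4.38,-1],
    [2.5,-35,0,0,0,-4.38,-1],
    [2.5,-35,0,0,0,-4.38,-1],
    [2.5,-35,0,0,0,-4.38,-1],
    [2.5,-35,0,0,0,-4.38,-1],
    [2.5,-35,0,0,0,-4.38,-1],
    [2.5,-35,-10,0,0,-4.38,-1],
    [2.5,-35,-20,0,0,-4.38,-1],
    [2.5,-35,-30,0,0,-4.38,-1],
    [2.5,-35,-30,0,0,-4.38,-1],
    [0,0,0,0,0,0,-1]
  ]
}}

```text
time: 34.2
tool_pos: [0.5818, -0.3067, 0.1457]
ee_rot: [-2.171, -2.263, 0.003]
contact_force: [-1.5, 0.4, -1.6]
grip_width: 0.0256
grasp_force: 80.4
```

```bash
python3 - <<'E'
from seg import *
for _ in range(3): s=snap('wrist','w12.png')
st=robot.get_state();print(st['tool_pos'],st['ee_rot'],st['grip_width']); tray(s)
for t in tubes(s,.018): print(t)
E
```

```text
[ 0.58363749 -0.30254642  0.15080222] [-2.16420328e+00 -2.27459585e+00  3.72123560e-04] 0.025534577149181052
tray 0.69 [ 0.5022 -0.3147] [0.265 0.171] ang 2.84
  lane -0.084 [ 0.4183 -0.3188]
  lane -0.027 [ 0.4752 -0.316 ]
  lane 0.027 [ 0.5291 -0.3133]
  lane 0.084 [ 0.5861 -0.3105]
(0.97, [317.0, 237.0], [0.5845, -0.3499], 0.211, 92.8)
(0.86, [108.0, 200.0], [0.4139, -0.3199], 0.127, 93.3)
(0.77, [251.0, 201.0], [0.5294, -0.3146], 0.126, 92.6)
(0.75, [184.0, 195.0], [0.4756, -0.3122], 0.127, 93.5)
```

View pics/w12.png

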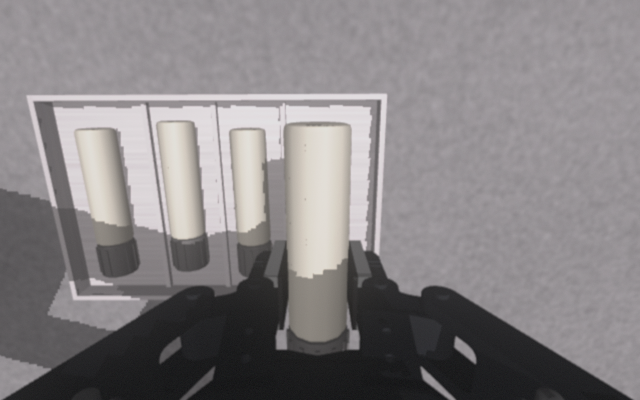

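Three tubes lie in their lanes at px (108,200), (184,195) and (251,201), and tube4 is held over lane 4 at (317,237). Lowering.

Emit:
{"api": "jog_arm", "payload": {
  "increments": [
    [3,-8,-30,0,0,0,-1],
    [0,0,-30,0,0,0,-1],
    [0,0,-25,0,0,0,-1],
    [0,0,-20,0,0,0,-1],
    [0,0,-8,0,0,0,-1],
    [0,0,-4,0,0,0,-1],
    [0,0,-3,0,0,0,-1],
    [0,0,-2,0,0,0,-1],
    [0,0,0,0,0,0,-1],
    [0,0,0,0,0,0,-1]
  ]
}}

```text
time: 35.28
tool_pos: [0.5878, -0.311, 0.0307]
ee_rot: [2.164, 2.275, 0.001]
contact_force: [0.5, 0.8, -1.1]
grip_width: 0.0251
grasp_force: 80.4
```

Emit:
{"api": "jog_arm", "payload": {
  "increments": [
    [0,0,-3,0,0,0,-1],
    [0,0,-2,0,0,0,-1],
    [0,0,-1,0,0,0,-1],
    [0,0,0,0,0,0,-1],
    [0,0,0,0,0,0,-0.4],
    [0,0,0,0,0,0,-0.22],
    [0,0,0,0,0,0,-0.22],
    [0,0,0,0,0,0,-0.22],
    [0,0,10,0,0,0,-0.15],
    [0,0,15,0,0,0,-0.1],
    [0,0,20,0,0,0,0.1],
    [0,0,40,0,0,0,0.1],
    [0,0,40,0,0,0,0.1],
    [0,0,0,0,0,0,0.1]
  ]
}}

```text
time: 36.45
tool_pos: [0.5905, -0.3126, 0.1568]
ee_rot: [2.159, 2.269, 0.004]
contact_force: [2.0, -0.5, 1.2]
grip_width: 0.0469
grasp_force: 0.0
```

```bash
python3 - <<'E'
from seg import *
s=snap('wrist','w13.png')
st=robot.get_state();print(st['tool_pos'],st['qpos'],st['grip_width']); tray(s)
for t in tubes(s,.018): print(t)
E
```

```text
[ 0.58955811 -0.31212257  0.15384623] [-5.32336818e-01  5.97495443e-01  1.64559829e+00 -1.06977220e-05
  8.90904116e-01 -5.82131823e-01] 0.046868273879214245
tray 0.81 [ 0.5023 -0.3144] [0.264 0.17 ] ang 3.09
  lane -0.084 [ 0.4184 -0.3189]
  lane -0.027 [ 0.4753 -0.3159]
  lane 0.027 [ 0.5292 -0.313 ]
  lane 0.084 [ 0.5861 -0.3099]
(0.97, [99.0, 184.0], [0.4144, -0.3188], 0.126, 94.1)
(0.91, [174.0, 180.0], [0.4754, -0.3119], 0.126, 92.9)
(0.62, [242.0, 183.0], [0.5298, -0.3117], 0.119, 93.5)
```

View pics/w13.png

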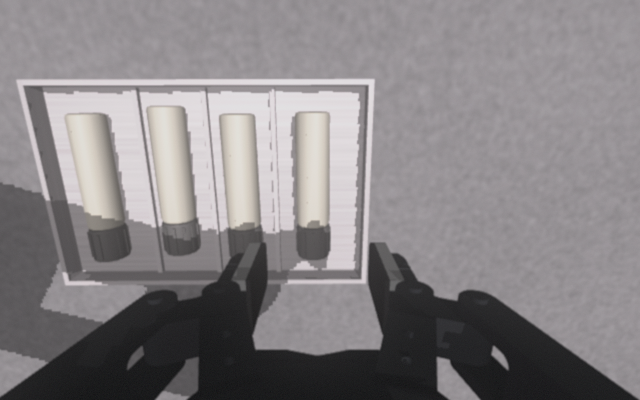

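All four tubes lie flat in their lanes, at px (98,184), (174,180), (242,183) and (313,185). Now the mushroom head.

Emit:
{"api": "jog_arm", "payload": {
  "increments": [
    [-9.5,27,15,0,0,0,0.1],
    [-9.5,27,15,0,0,0,0.5],
    [-9.5,27,15,0,0,0,0.8],
    [-9.5,27,15,0,0,0,0.8],
    [-9.5,27,15,0,0,0,0.8],
    [-9.5,27,10,0,0,0,0.8],
    [-9.5,27,5,0,0,0,0.8],
    [-9.5,27,0,0,0,0,0.8],
    [0,0,0,0,0,0,0.8],
    [0,0,0,0,0,0,0.8]
  ],
  "force": 30
}}

```text
time: 37.43
tool_pos: [0.5103, -0.0935, 0.238]
ee_rot: [-2.162, -2.277, 0.001]
contact_force: [0.7, -1.0, 0.7]
grip_width: 0.0771
grasp_force: 0.0
```

```bash
cat > red.py <<'E'
from seg import *
def red(s):
    hsv=cv2.cvtColor(s['color'],cv2.COLOR_RGB2HSV); m=((hsv[...,0]<8)|(hsv[...,0]>172))&(hsv[...,1]>150)&(hsv[...,2]>60)
    n,l,sta,cen=cv2.connectedComponentsWithStats(m.astype(np.uint8))
    i=1+np.argmax(sta[1:,4]); print(sta[i],cen[i])
    x,y,w,h,_=sta[i]
    for z in (.082,.090): print(z,'centre',px2w(s,cen[i],z)[:2],'l',px2w(s,(x,y+h/2),z)[:2],'r',px2w(s,(x+w,y+h/2),z)[:2],'t',px2w(s,(x+w/2,y),z)[:2],'b',px2w(s,(x+w/2,y+h),z)[:2])
E
python3 - <<'E'
from red import *
s=snap('wrist','w14.png'); cv2.imwrite('pics/w14.png',cv2.resize(s['color'][120:320,220:420,::-1],None,fx=2,fy=2))
st=robot.get_state();print(st['tool_pos'],st['grip_width']); red(s)
E
```

```text
[ 0.51087872 -0.09439381  0.23799673] 0.07702177876716346
[ 300  114   49   50 1698] [324.00058893 138.41107185]
0.082 centre [ 0.51334557 -0.05057233] l [ 0.49325408 -0.05211443] r [ 0.53432572 -0.04996102] t [ 0.51261153 -0.03075658] b [ 0.51502199 -0.07215726]
0.09 centre [ 0.51316009 -0.04985196] l [ 0.49364073 -0.05135015] r [ 0.53354281 -0.04925806] t [ 0.51244695 -0.03060049] b [ 0.51478877 -0.07082223]
```

View pics/w14.png

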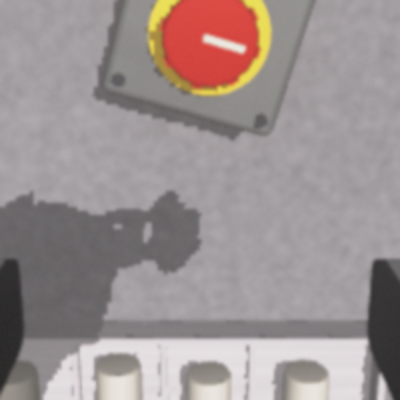

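The head is down, at px (324,138) in the full picture, with its centre at (0.5137,-0.0513) and its mark visible. I go down around it.

Emit:
{"api": "jog_arm", "payload": {
  "increments": [
    [1,22,-20,0,0,0,0.7],
    [1.5,21,-30,0,0,0,0.7],
    [0,0,-30,0,0,0,0.7],
    [0,0,-30,0,0,0,0.7],
    [0,0,-25,0,0,0,0.7],
    [0,0,-15,0,0,0,0.7],
    [0,0,-5,0,0,0,0.7],
    [0,0,0,0,0,0,0.7],
    [0,0,0,0,0,0,0.7]
  ],
  "force": 30
}}

```text
time: 38.23
tool_pos: [0.514, -0.0523, 0.0837]
ee_rot: [-2.166, -2.275, 0.0]
contact_force: [0.7, 0.1, 0.0]
grip_width: 0.0723
grasp_force: 0.0
```

Emit:
{"api": "jog_arm", "payload": {
  "increments": [
    [0,1,-5,0,0,0,0.7],
    [0,0,0,0,0,0,0.3],
    [0,0,0,0,0,0,0.0],
    [0,0,0,0,0,0,-0.2],
    [0,0,0,0,0,0,-0.2],
    [0,0,0,0,0,0,-0.2],
    [0,0,0,0,0,0,-0.2]
  ],
  "force": 30
}}

```text
time: 38.82
tool_pos: [0.5142, -0.0508, 0.0794]
ee_rot: [2.165, 2.275, 0.001]
contact_force: [-1.1, -0.4, 5.7]
grip_width: 0.041
grasp_force: 29.5
```

Emit:
{"api": "jog_arm", "payload": {
  "increments": [
    [0,0,0.5,0,0,-5,-0.2],
    [0,0,0.8,0,0,-5,-0.2],
    [0,0,0.8,0,0,-5,-0.2],
    [0,0,0.8,0,0,-5,-0.2],
    [0,0,0.8,0,0,-5,-0.2],
    [0,0,0.9,0,0,-5,-0.2],
    [0,0,1,0,0,-5,-0.2],
    [0,0,1,0,0,-5,-0.2],
    [0,0,1,0,0,-5,-0.2],
    [0,0,1,0,0,-3,-0.2],
    [0,0,0,0,0,0,-0.2]
  ]
}}

```text
time: 39.73
tool_pos: [0.5142, -0.0509, 0.0876]
ee_rot: [2.905, 1.194, 0.002]
contact_force: [2.2, -0.4, -2.8]
grip_width: 0.0405
grasp_force: 33.9
```

Emit:
{"api": "jog_arm", "payload": {
  "increments": [
    [0,0,0,0,0,0,0.1],
    [0,0,0,0,0,0,0.4],
    [0,0,0,0,0,0,0.7],
    [0,0,0,0,0,0,0.7],
    [0,0,0,0,0,0,0.7],
    [0,0,20,0,0,0,0.7],
    [0,0,30,0,0,6,0.7],
    [-10,-10,40,0,0,7,0.7],
    [-10,-10,40,0,0,7,0.7],
    [-10,-10,20,0,0,7,0.7],
    [0,-10,0,0,0,7,0.7],
    [0,0,0,0,0,7,0.7],
    [0,0,0,0,0,7,0.7],
    [0,0,0,0,0,0,0.7],
    [0,0,0,0,0,0,0.7]
  ]
}}

```text
time: 40.98
tool_pos: [0.484, -0.0904, 0.2358]
ee_rot: [-2.17, -2.272, 0.0]
contact_force: [-0.4, 0.2, -0.0]
grip_width: 0.0723
grasp_force: 0.0
```

```bash
python3 - <<'E'
from red import *
s=snap('wrist'); st=robot.get_state();print(st['tool_pos'],st['time']); red(s)
a=s['color'][100:330,200:440,::-1]
tp=snap('top'); red(tp); tray(tp,'top'); b=cv2.resize(tp['color'][120:290,130:450,::-1],(640,340))
for n,z in dict(flask=.05,beaker=.05,reagent=.08).items():
    for d in robot.silhouettes('top',n)[:1]: print(n,d['confidence'],d['location'])
a=cv2.resize(a,(240,230)); im=np.zeros((590,640,3),np.uint8); im[:340]=b; im[350:580,:240]=a
sd=snap('side'); im[350:580,250:630]=cv2.resize(sd['color'][150:300,220:470,::-1],(380,230)); cv2.imwrite('pics/fin.png',im)
E
```

```text
[ 0.48400362 -0.09034478  0.23570529] 41.0333
[ 331  120   50   51 1835] [355.15803815 144.50626703]
0.082 centre [ 0.51380261 -0.05119835] l [ 0.49366153 -0.05295999] r [ 0.5354801 -0.0510182] t [ 0.51294722 -0.03127347] b [ 0.51626332 -0.07358513]
0.09 centre [ 0.51285308 -0.05036413] l [ 0.49329008 -0.05207521] r [ 0.53390839 -0.05018915] t [ 0.51202224 -0.03101113] b [ 0.51524316 -0.07210838]
[301 215   1   2   2] [301.  215.5]
0.082 centre [ 0.49524403 -0.04319542] l [ 0.49382861 -0.04320975] r [ 0.49382587 -0.04600809] t [ 0.49665859 -0.04458081] b [ 0.49099807 -0.04463703]
0.09 centre [ 0.49397157 -0.0436944 ] l [ 0.49256464 -0.04370864] r [ 0.49256191 -0.0464902 ] t [ 0.49537765 -0.04507149] b [ 0.48975108 -0.04512736]
tray 0.66 [ 0.4995 -0.3298] [0.266 0.175] ang 2.85
  lane -0.084 [ 0.4156 -0.3339]
  lane -0.027 [ 0.4725 -0.3311]
  lane 0.027 [ 0.5264 -0.3284]
  lane 0.084 [ 0.5834 -0.3256]
flask 0.25 [397.3, 226.7]
beaker 0.78 [212.8, 137.7]
reagent 0.78 [494.2, 239.9]
```

View pics/fin.png

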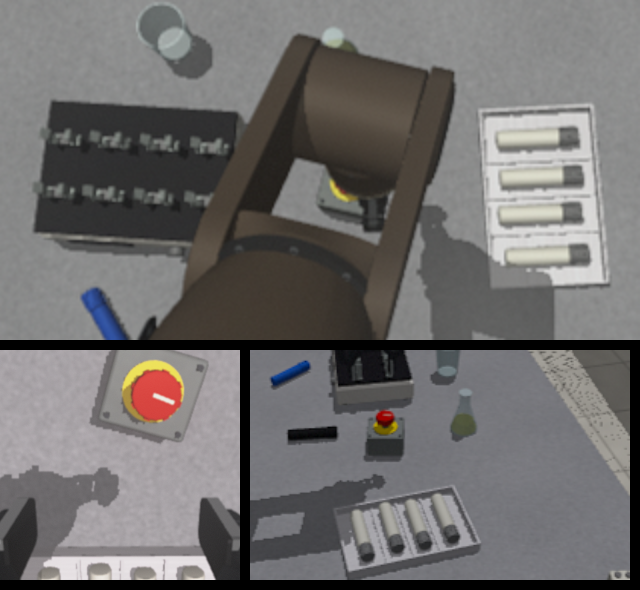

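```bash
python3 - <<'E'
from red import *
for im in (cv2.imread('pics/side0.png')[:,:,::-1], snap('side')['color']):
    c=im[170:225,290:330]; hsv=cv2.cvtColor(np.ascontiguousarray(c),cv2.COLOR_RGB2HSV)
    m=((hsv[...,0]<8)|(hsv[...,0]>172))&(hsv[...,1]>150)&(hsv[...,2]>60); p=np.argwhere(m); print(m.sum(),p.mean(0),p.min(0),p.max(0))
s=snap('side')
print(w2px(s,[.514,-.051,.09]),w2px(s,[.514,-.051,.082]))
E
```

```text
83 [23.75903614 18.15662651] [19 13] [28 24]
84 [23.8452381 18.25     ] [19 13] [28 24]
[308.29932687 191.90919329] [308.37527424 193.72367806]
```

The head is in the same place in the side view as at the start, so it is up. The tubes are all in their lanes and the glassware stands. I hand the job in.

```bash
python3 -c "
from bench import robot; print(robot.finish_job())"
```

```text
the job is handed in; nothing more can be done
None
```

I handed the job in at about 41 s: stop pressed and latched, all four tubes flat in their own tray lanes, head twisted back up, and no glassware touched. The hand-in gave no verdict, and the tray read about 15 mm off along -y in the last top-camera picture, tubes still in their lanes.

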